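Latch the can stand's sprung slide at its middle notch

TASK

Set the can stand for a half-litre tin: with the fingertips push its sprung slide by the upright push plate, without ramming or squeezing it, until the middle of its three teeth has clicked past the stop pin but the last has not, then let it spring back so that it rests latched at the middle notch, and take the hand clear. Nothing is to be grasped, and the tins, lid, jar and brush lying and standing about are left where they are.

Things in the scene. Friction and masses are not known exactly. Their poses are not given: they have to be found in the camera images.
- stand: Can stand bolted to the bench: grey base plate 390 x 120 x 12 mm (x -135 to +255, y -55 to +65 mm). Origin at bench height under the slide bar's centre line. Its x axis (level) is the direction in which the slide is pushed, y level to the left of that, z up. A fixed fence 66 mm high stands at its far (+x) end; a tin is later set between it and the slide's jaw.
- can_slide (a joint): Sprung slide, m: 0 = fully out (home, its start), grows as it is pushed along the stand's +x, hard stop at 0.090. Its spring drives it back, 4 N at 0 to 10 N at 0.090. Let go, it comes back until one of its teeth rests on the stop pin: at 0.025, 0.050 (middle notch) or 0.075. Let go from between 0.052 and 0.070 it latches at the middle notch; from beyond 0.075, at the last.
- push_face (a point): Centre of the near face of the black upright push plate on the slide, the face to push, 65 mm above the bench; moves with the slide. Plate 10 mm thick (x), 64 mm wide (y), from 29 to 93 mm above the bench. With the slide home it lies 89 mm behind the stand's origin along its x. The space on its near side and above it is free.
- jaw (a point): Centre of the far face of the slide's black jaw (10 mm thick, 80 mm wide, from 30 to 76 mm above the bench), 53 mm above the bench, 189 mm ahead of the push face.
- mid_tooth (a point): Stop face of the middle of the three saw teeth on the +y side of the steel slide bar (24 mm wide, top 30 mm above the bench); teeth 25 mm apart along x, 7 mm high. Moves with the slide. Slide home, it is 15 mm behind the stand's origin. Latched at the middle notch, it rests against the stop pin's nose. Each tooth adds about 4 N to the push while it passes the pin.
- stop_pin (a joint): Sprung stop pin in a dark housing on the +y side of the bar, m: 0 = in, nose down between the teeth; about 0.007 riding over a tooth; 0.012 = drawn fully out along the stand's +y. Its spring presses it in with 3 to 6 N. Drawing it out frees the slide, which springs home; only needed to start again after pushing too far.
- pin_knob (a point): Centre of the stop pin's black knob, 22 mm diameter, 14 mm long along the stand's y, 24 mm above the bench; when in, 30 mm ahead of and 74 mm to the left (+y) of the stand's origin.
- tin_half: Bystander: closed half-litre paint tin, 86 mm diameter, 100 mm tall. Origin at the centre of its underside. To be left alone.
- tin_litre: Bystander: closed one-litre paint tin, 108 mm diameter, 118 mm tall. Origin at the centre of its underside. To be left alone.
- tin_small: Bystander: small closed paint tin, 60 mm diameter, 65 mm tall. Origin at the centre of its underside. To be left alone.
- tin_lid: Bystander: loose pressed-metal tin lid lying flat, 90 mm diameter, 8 mm thick. Origin at the centre of its underside. To be left alone.
- jar: Bystander: open glass jar, 72 mm rim diameter, 85 mm tall. Origin at the centre of its underside. To be left alone.
- brush: Bystander: paint brush lying on the bench, 200 mm long, 42 mm wide, 20 mm thick, bristles to its +x. Origin at bench height under its middle. To be left alone.

How it is judged:
On the way:
1. the slide is pushed in past its middle notch by the robot (value of joint can_slide above 0.0505 m and contact force between any of the fingers, the arm and can_slide above 1 N).
At the end, for the whole second after the job is handed in: The slide rests at the middle notch (0.050 m, within 4 mm, slower than 5 mm/s) with the stop pin in (less than 3 mm out), and every bystander is within 30 mm of where it started (value of joint can_slide between 0.046 and 0.054 m and velocity of joint can_slide between -0.005 and 0.005 m/s and value of joint stop_pin below 0.003 m and not (distance of tin_half from where it was at the start of the episode above 0.03 m) and not (distance of tin_litre from where it was at the start of the episode above 0.03 m) and not (distance of tin_small from where it was at the start of the episode above 0.03 m) and not (distance of tin_lid from where it was at the start of the episode above 0.03 m) and not (distance of jar from where it was at the start of the episode above 0.03 m) and not (distance of brush from where it was at the start of the episode above 0.03 m)); the robot touches nothing.
It fails at once if a tin, the lid, the jar or the brush is lifted, carried or pushed more than 30 mm (distance of any of tin_half, tin_litre, tin_small, tin_lid, jar, brush from where it was at the start of the episode above 0.03 m).
It fails at once if the slide is squeezed or rammed with more than 40 N (contact force between the fingers and can_slide above 40 N).
It also fails if it takes over 40 s, if anything falls off the work surface, if the arm or the gripper's body presses on something with over 40 N, if the wrist force passes 120 N, or if a joint passes its speed limit or range.

ROBOT

A 6-joint arm with a two-finger parallel gripper is mounted at the origin on the work surface. World frame = base frame: x ahead of the robot, y to its left, z up, the work surface at z = 0. Lengths are in m, angles in rad, forces in N, time in s.
With the tool pointing down it reaches from about 0.275 to 0.85 m from the base axis. Payload 19 kg.
Tool frame: the origin (TCP) lies midway between the tips of the shut fingers; the grasp point (between the pads) lies 19 mm behind it; z points along the fingers, y is the direction in which the jaws open and shut (so a half turn about z gives the same grasp; the last joint's range is limited). The gripper opens to 85 mm and grips with 20 to 120 N. Pads are 22 mm wide; open, the fingers measure 114 mm over their backs; the gripper's body (76 mm by 85 mm) begins 54 mm behind the grasp point. The pads swing forward as they close: fully open they stand 13 mm farther back than shut.
Start: joints at [0.971, 0.15, 1.437, -0, 1.554, -0.134], TCP at [0.258, 0.514, 0.206] pointing down, gripper open.
Joint ranges: [-2.8, 2.8], [-0.68, 2.1], [0.12, 2.68], [-1.39, 4.53], [0.16, 2.79], [-2.81, 2.81]. Speed limits (rad/s): [1.89, 1.89, 2.22, 3.01, 3.01, 3.01].

INTERFACE

Orientations are given as a unit quaternion [w, x, y, z].
In Python, from bench import status, eyes, job, models gives the robot as it stands.
- The arm moves only by the tool arm_command, never from a script. Its argument "plan" is a list that holds one entry, the list of rows, each a list of 6 numbers: the shift along the world's x, y, z in mm, then the turn, a rotation vector about the world's x, y, z in rad. In form: [[[x, y, z, ax, ay, az], ...]]. A call has exactly 5 rows; each row shifts and turns the commanded pose from where the row before left it; what a row does not reach is not made up. A row lasts 1/10 s, in which the tool goes at most 50 mm and 8.59 degrees, less where a joint would pass 70% of its speed; a pose out of reach is approached as far as the arm can. A call with a gripper value outside its range is refused whole. "fingers" is the opening, from 0 (shut) to 1 (fully open), set as the call begins (left out, the last holds). The fingers move at their own pace and stop on an object; the grip force is fixed at half the most. Time passes only in rows, so rows that do not move let the fingers close, or fill a call up. It gives the time, the measured TCP pose, the force and the opening at its end, in the units of the state.
- status.sense(): the state, without advancing time (a new reading comes with each control period).
- eyes.camera(name): name is "side" or "top"; returns a dict with "image" (480x640x3 uint8, red, green, blue), "fx", "fy", "cx", "cy" (pixels), "k1" (the pictures are not rectified: a ray, as slopes to the right and down, at radius r is drawn at 1 + k1 r^2 times it, then the intrinsics apply), "rvec" (rotation vector, rad) and "tvec" (3), from world to camera coordinates, as OpenCV has them. Camera axes: x right, y down, z forward; pixel columns grow to the right and rows downward; lengths in m; the calibration is good to about 2 mm. A picture is of the moment at which its call begins. There is no depth.
- job.job_done(): hands the job in, once; it reports no verdict.
Trained networks look in the newest picture that a camera, given by its name, has taken for a name from the list of things; names that differ only in an ending like _2 or _b are one class to them, and where a whole thing is asked for, a point or a joint stands for the part that bears it (a point fixed in the world has none). Each returns a list of dicts, best first, with "score" (0 to 1); they miss things now and then, are a little off and sometimes report something else, mostly with a low value. They report only what shows in the picture. A call takes as long as a camera call.
- models.regions_of(camera, query): "pixels" (480x640 bool, what is visible of it) and "at" ([row, column] in pixels, amid what is visible of it).
The state is a dict: "t": time; "joint_pos": joint angles; "joint_vel": joint speeds; "effort": joint torques, N m; "position": TCP position; "tcp_rot": TCP orientation; "contact_force": force on the tool from outside, world axes, zero at the start; "torque": the same for the moment, N m; "width": finger opening in m.
Only numpy, scipy, OpenCV 4.12 (cv2) and the standard library are available. Lean on these libraries where they do the work, as an engineer would, in place of code of your own. Each camera call takes 0.05 s, during which the arm holds its last target. There are 200 camera calls.

## Working session

There is one attempt and no reset: what is moved stays moved. The work goes in short steps, Python scripts to look and compute and a tool call to move; the robot and the scene stay as the last step left them, time stands still between calls to the robot, and variables do not carry over. Pictures are saved under pics/ and viewed, about 8 in all and at most 12, crops included, and the job is handed in when it is done.

Besides the shell and the picture viewer there is one more tool, called after "Emit:" by a JSON object that holds its "name" and its "arguments". arm_command: Moves the arm, as the interface text tells. Its arguments: {"type":"object","properties":{"plan":{"type":"array"},"fingers":{"type":"number"}},"required":["plan"]}

```bash
mkdir -p pics; cat > h.py <<'E'
import numpy as np, cv2
from bench import status, eyes, job, models
def cam(n,save=None):
    c=eyes.camera(n)
    if save: cv2.imwrite('pics/'+save,cv2.cvtColor(c['image'],cv2.COLOR_RGB2BGR))
    return c
def ray(c,u,v):
    d=np.array([(u-c['cx'])/c['fx'],(v-c['cy'])/c['fy']]); s=d.copy()
    for _ in range(20): s=d/(1+c['k1']*(s@s))
    R=cv2.Rodrigues(np.array(c['rvec'],float))[0]; t=np.array(c['tvec'],float).ravel()
    return -R.T@t, R.T@np.r_[s,1]
def atz(c,u,v,z):
    o,d=ray(c,u,v); return o+d*(z-o[2])/d[2]
def proj(c,P):
    R=cv2.Rodrigues(np.array(c['rvec'],float))[0]; q=R@np.array(P)+np.array(c['tvec'],float).ravel()
    s=q[:2]/q[2]; s=s*(1+c['k1']*(s@s)); return np.array([s[0]*c['fx']+c['cx'],s[1]*c['fy']+c['cy']])
E
python3 - <<'E'
from h import *
for n in('top','side'):
    c=cam(n,n+'0.png'); print(n,ray(c,320,240)[0].round(3))
    for q in('stand','can_slide','push_face','jaw','mid_tooth','stop_pin','pin_knob'):
        for r in models.regions_of(n,q)[:2]:
            v,u=r['at']; print(q,round(r['score'],2),r['at'],int(r['pixels'].sum()),atz(c,u,v,.03).round(3))
print(status.sense())
E
```

```text
top [0.486 0.033 1.056]
stand 0.94 [215.7, 287.7] 8849 [0.619 0.08  0.03 ]
push_face 0.57 [240.0, 283.7] 1205 [0.564 0.088 0.03 ]
push_face 0.33 [276.0, 388.8] 1145 [ 0.489 -0.15   0.03 ]
jaw 0.81 [237.6, 281.7] 1369 [0.569 0.092 0.03 ]
mid_tooth 0.37 [222.7, 254.3] 100 [0.601 0.155 0.03 ]
stop_pin 0.62 [221.3, 253.9] 85 [0.604 0.156 0.03 ]
pin_knob 0.68 [218.9, 255.9] 66 [0.609 0.151 0.03 ]
pin_knob 0.46 [322.4, 336.5] 1251 [ 0.384 -0.035  0.03 ]
side [0.397 0.615 0.627]
stand 0.92 [270.2, 293.8] 12041 [0.593 0.112 0.03 ]
can_slide 0.7 [267.6, 314.4] 2749 [0.561 0.095 0.03 ]
push_face 0.69 [268.9, 319.2] 2735 [0.552 0.096 0.03 ]
jaw 0.93 [265.7, 317.1] 2625 [0.557 0.09  0.03 ]
mid_tooth 0.72 [265.3, 319.5] 2857 [0.554 0.087 0.03 ]
stop_pin 0.7 [291.7, 276.9] 165 [0.603 0.166 0.03 ]
stop_pin 0.5 [206.3, 371.0] 1643 [ 0.503 -0.099  0.03 ]
pin_knob 0.53 [287.6, 274.6] 179 [0.61  0.159 0.03 ]
{'t': 0.8, 'joint_pos': array([ 9.71001221e-01,  1.50479974e-01,  1.43740277e+00, -5.35617993e-06,
        1.55380858e+00, -1.34014433e-01]), 'joint_vel': array([ 0.00070658,  0.0008036 ,  0.00123234,  0.00017975, -0.0003914 ,
       -0.00181714]), 'effort': array([ 4.61371656e-04, -7.12704992e+01, -5.71059215e+01, -6.64126878e-05,
        1.11139932e-03,  7.40705400e-05]), 'position': array([0.25824927, 0.51370065, 0.20607659]), 'tcp_rot': array([-1.51983835e-05,  2.30790746e-01,  9.73003406e-01, -4.70119875e-05]), 'contact_force': array([-0.27730069, -0.97762877, -0.04877118]), 'torque': array([-6.01325179e-02,  1.24416649e-02, -6.06628555e-05]), 'width': 0.08537162911865932}
```

View pics/top0.png

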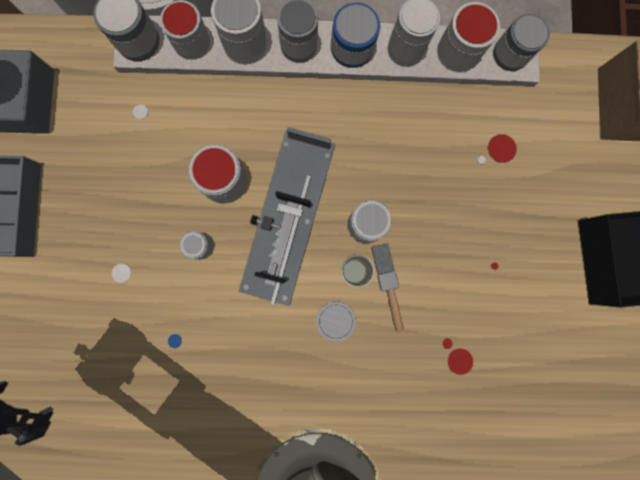

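View pics/side0.png

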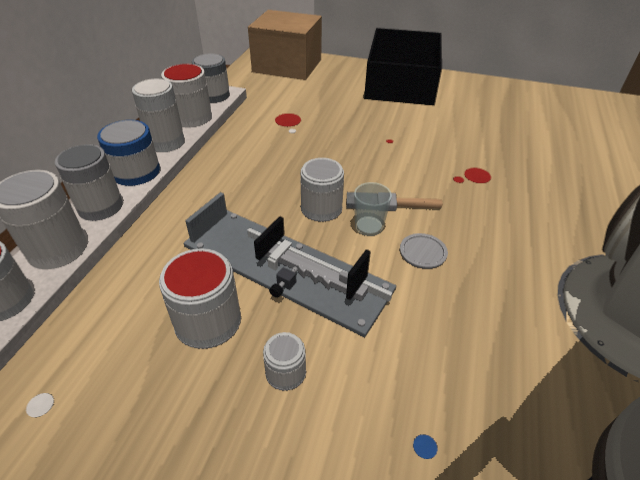

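Top shows the stand running from its near end (266,297) to its fence (310,140), with the push plate at about (271,277), the jaw at (293,200) and the knob at (256,221). I'll zoom in to get points for a pose fit.

```bash
python3 - <<'E'
import cv2
a=cv2.imread('pics/top0.png')[120:310,225:345]; a=cv2.resize(a,None,fx=3,fy=3,interpolation=2)
b=cv2.imread('pics/side0.png')[190:335,180:400]; b=cv2.resize(b,None,fx=2,fy=2,interpolation=2)
import numpy as np
o=np.zeros((570,800,3),np.uint8); o[:570,:360]=a; o[:290,360:800]=b
cv2.imwrite('pics/z.png',o)
E
```

```text
(no output)
```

View pics/z.png

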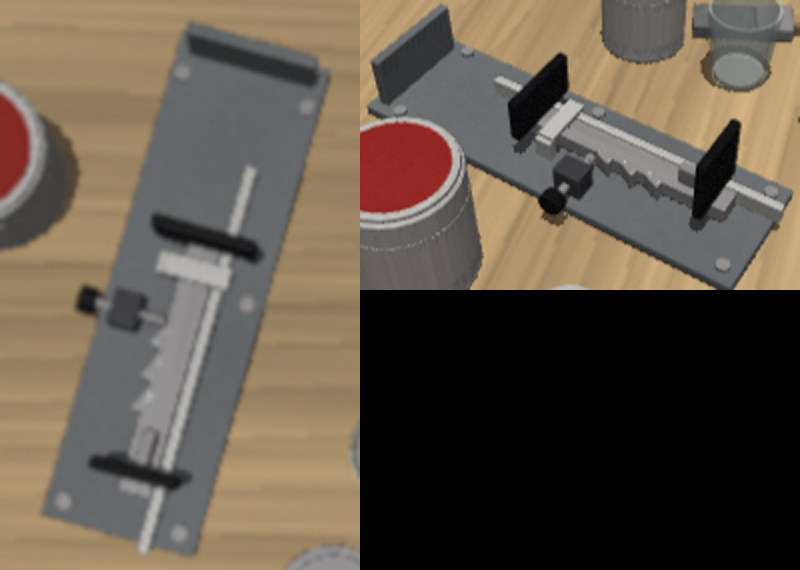

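```bash
cat > fit.py <<'E'
from h import *
from scipy.optimize import least_squares
T=eyes.camera('top'); S=eyes.camera('side')
obs=[(T,239,291.7,(-.135,.065,.012)),(T,289.7,305,(-.135,-.055,.012)),(T,334.7,143.7,(.255,-.055,.012)),(T,254.3,220,(.03,.074,.024)),
(S,395.5,285,(-.135,-.055,.012)),(S,364,333,(-.135,.065,.012)),(S,276,290.5,(.03,.074,.024))]
def W(p,q): c,s=np.cos(p[2]),np.sin(p[2]); return np.array([p[0]+c*q[0]-s*q[1],p[1]+s*q[0]+c*q[1],q[2]])
f=lambda p:np.concatenate([proj(c,W(p,q))-[u,v] for c,u,v,q in obs])
r=least_squares(f,[.58,.1,0],loss='soft_l1'); p=r.x
print(p.round(4),'\n',f(p).reshape(-1,2).round(1))
for n,q in dict(face=(-.089,0,.065),tl=(-.089,.032,.093),tr=(-.089,-.032,.093),jaw=(.1,0,.053)).items():
    print(n,W(p,q).round(4),proj(T,W(p,q)).round(1),proj(S,W(p,q)).round(1))
for q in('tin_half','tin_litre','tin_small','tin_lid','jar','brush'):
    for x in models.regions_of('top',q)[:1]: v,u=x['at']; print(q,round(x['score'],2),(v,u),atz(T,u,v,.06).round(3))
np.save('p.npy',p)
E
python3 fit.py
```

```text
[ 0.5618  0.0926 -0.2456] 
 [[-1.3 -0.7]
 [-0.8  0.4]
 [ 0.1 -1.2]
 [-0.6 -0.6]
 [ 0.9 -1.2]
 [ 0.9 -0. ]
 [ 0.1 -1.4]]
face [0.4755 0.1142 0.065 ] [269.1 279.3] [360.6 273.1]
tl [0.4832 0.1453 0.093 ] [253.2 275.3] [352.3 274.2]
tr [0.4677 0.0832 0.093 ] [282.7 283.5] [371.  249.2]
jaw [0.6588 0.0683 0.053 ] [293.3 196.5] [267.2 235.9]
tin_half 0.82 (220.9, 368.2) [ 0.608 -0.097  0.06 ]
tin_litre 0.73 (173.4, 218.8) [0.704 0.233 0.06 ]
tin_small 0.8 (247.3, 197.6) [0.54  0.272 0.06 ]
tin_lid 0.76 (322.1, 335.7) [ 0.388 -0.031  0.06 ]
jar 0.87 (269.7, 354.6) [ 0.501 -0.07   0.06 ]
brush 0.6 (277.7, 388.0) [ 0.486 -0.143  0.06 ]
```

Fit residuals are about 1 px (2 mm) and the stand's yaw is -0.246 rad. I'm moving behind the push plate with the fingers shut and turning +0.22 rad so both fingertips face the plate.

Emit:
{"name": "arm_command", "arguments": {"plan": [[[15,-38,0,0,0,0.022],[15,-38,0,0,0,0.022],[15,-38,0,0,0,0.022],[15,-38,0,0,0,0.022],[15,-38,0,0,0,0.022]]], "fingers": 0}}

```text
t: 1.7
position: [0.3335, 0.3223, 0.2062]
tcp_rot: [0.0, 0.176, 0.984, 0.0]
contact_force: [1.2, 0.4, -0.6]
width: 0.0122
```

Emit:
{"name": "arm_command", "arguments": {"plan": [[[15,-38,0,0,0,0.022],[15,-38,0,0,0,0.022],[15,-38,0,0,0,0.022],[15,-38,0,0,0,0.022],[0,0,0,0,0,0.022]]]}}

```text
t: 2.2
position: [0.3946, 0.1681, 0.2062]
tcp_rot: [0.0, 0.124, 0.992, -0.0]
contact_force: [-0.8, -0.4, -0.3]
width: 0.0
```

Emit:
{"name": "arm_command", "arguments": {"plan": [[[7,-19,-30,0,0,0],[6,-18,-30,0,0,0],[0,0,-30,0,0,0],[0,0,-30,0,0,0],[0,0,-28,0,0,0]]]}}

```text
t: 2.7
position: [0.406, 0.135, 0.0569]
tcp_rot: [-0.0, 0.123, 0.992, 0.0]
contact_force: [-0.2, 0.1, 0.2]
width: -0.0
```

```bash
cat > look.py <<'E'
from h import *
import sys
k=sys.argv[1]; cam('top','t'+k+'.png'); cam('side','s'+k+'.png')
o=np.zeros((570,800,3),np.uint8)
o[:570,:360]=cv2.resize(cv2.imread(f'pics/t{k}.png')[120:310,225:345],None,fx=3,fy=3,interpolation=2)
o[:290,360:800]=cv2.resize(cv2.imread(f'pics/s{k}.png')[190:335,200:420],None,fx=2,fy=2,interpolation=2)
cv2.imwrite(f'pics/z{k}.png',o)
s=status.sense(); p=np.load('p.npy'); d=np.array([np.cos(p[2]),np.sin(p[2])]); w=s['position'][:2]-p[:2]
print(s['t'],s['position'].round(4),'stand x,y',(w@d).round(4),(d[0]*w[1]-d[1]*w[0]).round(4),s['contact_force'].round(1))
E
python3 look.py 1
```

```text
2.8 [0.4043 0.1348 0.0553] stand x,y -0.163 0.0026 [-0.1 -0.5  1.1]
```

View pics/z1.png

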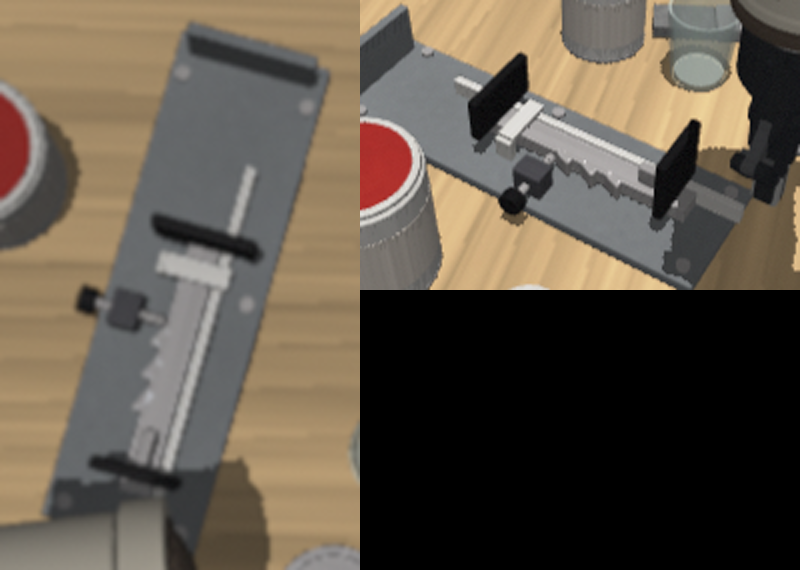

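The view shows the fingers upright behind the plate and centred on the bar, about 60 mm short of it. Advancing.

Emit:
{"name": "arm_command", "arguments": {"plan": [[[9,-2.5,1,0,0,0],[9,-2.5,1,0,0,0],[9,-2.5,1,0,0,0],[9,-2.5,1,0,0,0],[7,-2,1,0,0,0]]]}}

```text
t: 3.3
position: [0.4505, 0.1224, 0.0636]
tcp_rot: [0.0, 0.123, 0.992, 0.0]
contact_force: [-0.1, -0.4, -0.9]
width: -0.0002
```

Emit:
{"name": "arm_command", "arguments": {"plan": [[[3,-0.8,0,0,0,0],[3,-0.8,0,0,0,0],[3,-0.8,0,0,0,0],[3,-0.8,0,0,0,0],[0,0,0,0,0,0]]]}}

```text
t: 3.8
position: [0.4615, 0.1195, 0.0631]
tcp_rot: [0.0, 0.123, 0.992, -0.0]
contact_force: [0.8, -0.1, -0.4]
width: 0.0001
```

Emit:
{"name": "arm_command", "arguments": {"plan": [[[1.5,-0.4,0,0,0,0],[1.5,-0.4,0,0,0,0],[1.5,-0.4,0,0,0,0],[1.5,-0.4,0,0,0,0],[0,0,0,0,0,0]]]}}

```text
t: 4.3
position: [0.4672, 0.118, 0.063]
tcp_rot: [-0.0, 0.123, 0.992, -0.0]
contact_force: [-4.2, 1.3, 1.5]
width: -0.0
```

Contact at about 4.4 N, with TCP stand-x about -0.098 and the slide at about 2 mm. Pushing on.

Emit:
{"name": "arm_command", "arguments": {"plan": [[[4,-1,0,0,0,0],[4,-1,0,0,0,0],[4,-1,0,0,0,0],[4,-1,0,0,0,0],[4,-1,0,0,0,0]]]}}

```text
t: 4.8
position: [0.4871, 0.113, 0.063]
tcp_rot: [-0.0, 0.123, 0.992, -0.0]
contact_force: [-3.4, 1.9, 2.2]
width: 0.0005
```

Emit:
{"name": "arm_command", "arguments": {"plan": [[[4,-1,0,0,0,0],[4,-1,0,0,0,0],[4,-1,0,0,0,0],[4,-1,0,0,0,0],[4,-1,0,0,0,0]]]}}

```text
t: 5.3
position: [0.5064, 0.1081, 0.0629]
tcp_rot: [-0.001, 0.122, 0.992, -0.0]
contact_force: [-8.0, 1.5, 3.9]
width: 0.0
```

Emit:
{"name": "arm_command", "arguments": {"plan": [[[3,-0.8,0,0,0,0],[3,-0.8,0,0,0,0],[0,0,0,0,0,0],[0,0,0,0,0,0],[0,0,0,0,0,0]]]}}

```text
t: 5.8
position: [0.5128, 0.1065, 0.0629]
tcp_rot: [-0.001, 0.123, 0.992, 0.0]
contact_force: [-5.7, 3.0, 1.9]
width: -0.0
```

```bash
python3 look.py 2
```

```text
5.9 [0.5129 0.1065 0.0629] stand x,y -0.0508 0.0016 [-6.1  3.5  2.6]
```

View pics/z2.png

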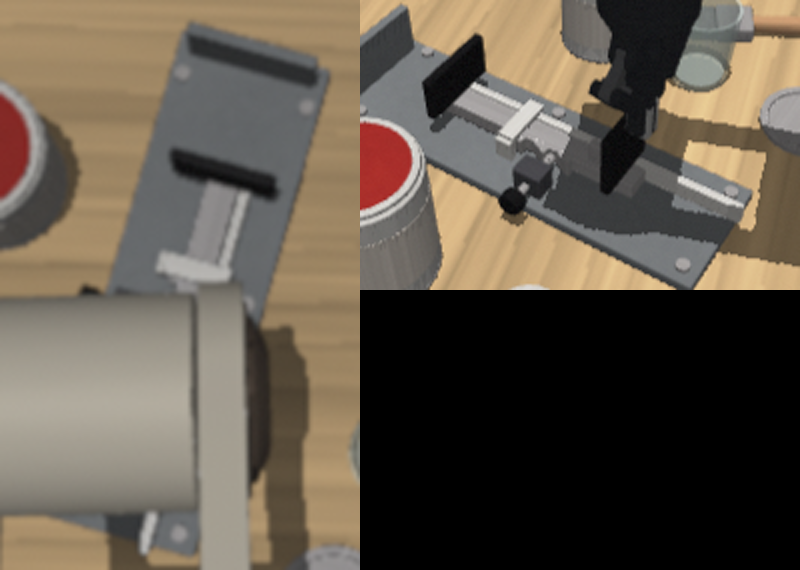

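The jaw's image shift (about 22 px) gives about 48 mm, which agrees with the TCP estimate of about 49 mm. Pushing another 12 mm to about 61 mm.

Emit:
{"name": "arm_command", "arguments": {"plan": [[[3,-0.7,0,0,0,0],[3,-0.8,0,0,0,0],[3,-0.7,0,0,0,0],[2.5,-0.6,0,0,0,0],[0,0,0,0,0,0]]]}}

```text
t: 6.4
position: [0.5242, 0.1037, 0.0629]
tcp_rot: [-0.001, 0.123, 0.992, -0.0]
contact_force: [-7.4, 2.9, 4.0]
width: 0.0003
```

```bash
python3 look.py 3; python3 - <<'E'
from h import *
# jaw shift along the stand by template match of its top edge in the top picture
c=eyes.camera('top'); p=np.load('p.npy'); d=np.array([np.cos(p[2]),np.sin(p[2]),0])
a=cv2.imread('pics/top0.png',0); t=a[187:208,273:314]
for k in '23':
    r=cv2.matchTemplate(cv2.imread(f'pics/t{k}.png',0)[135:215,262:340],t,cv2.TM_CCOEFF_NORMED); _,m,_,l=cv2.minMaxLoc(r)
    u,v=l[0]+262-273,l[1]+135-187
    print(k,round(m,2),u,v,(atz(c,293+u,198+v,.076)-atz(c,293,198,.076))@d)
E
```

```text
6.5 [0.5241 0.1037 0.0629] stand x,y -0.0392 0.0016 [-7.   1.7  4.4]
2 0.9 6 -21 0.047777702217613384
3 0.9 8 -26 0.05955561509068317
```

The slide is at about 60 mm by both image and TCP, inside the 52–70 mm window. Backing off.

Emit:
{"name": "arm_command", "arguments": {"plan": [[[-4,1,0,0,0,0],[-4,1,0,0,0,0],[-4,1,0,0,0,0],[-8,2,0,0,0,0],[-12,3,0,0,0,0]]]}}

```text
t: 7.05
position: [0.4925, 0.1115, 0.063]
tcp_rot: [0.0, 0.123, 0.992, -0.0]
contact_force: [0.1, -0.8, 0.2]
width: 0.0002
```

Emit:
{"name": "arm_command", "arguments": {"plan": [[[-20,5,0,0,0,0],[-20,5,10,0,0,0],[-10,2,35,0,0,0],[0,0,45,0,0,0],[0,0,45,0,0,0]]]}}

```text
t: 7.55
position: [0.4415, 0.1237, 0.1997]
tcp_rot: [0.0, 0.122, 0.992, -0.0]
contact_force: [1.5, 0.5, 0.0]
width: 0.0001
```

Emit:
{"name": "arm_command", "arguments": {"plan": [[[-15,35,0,0,0,0],[-15,35,0,0,0,0],[-15,35,0,0,0,0],[-15,35,0,0,0,0],[0,0,0,0,0,0]]]}}

```text
t: 8.05
position: [0.3805, 0.2665, 0.1981]
tcp_rot: [0.0, 0.121, 0.993, 0.0]
contact_force: [0.7, -0.7, -0.8]
width: -0.0002
```

```bash
python3 look.py 4; python3 - <<'E'
from h import *
c=eyes.camera('top'); p=np.load('p.npy'); d=np.array([np.cos(p[2]),np.sin(p[2]),0])
t=cv2.imread('pics/top0.png',0)[187:208,273:314]
r=cv2.matchTemplate(cv2.imread('pics/t4.png',0)[135:215,262:340],t,cv2.TM_CCOEFF_NORMED); _,m,_,l=cv2.minMaxLoc(r)
u,v=l[0]+262-273,l[1]+135-187
print(round(m,2),u,v,(atz(c,293+u,198+v,.076)-atz(c,293,198,.076))@d)
E
```

```text
8.15 [0.382  0.2639 0.198 ] stand x,y -0.216 0.1225 [1.  0.3 0.3]
0.91 6 -21 0.047777702217613384
```

View pics/z4.png

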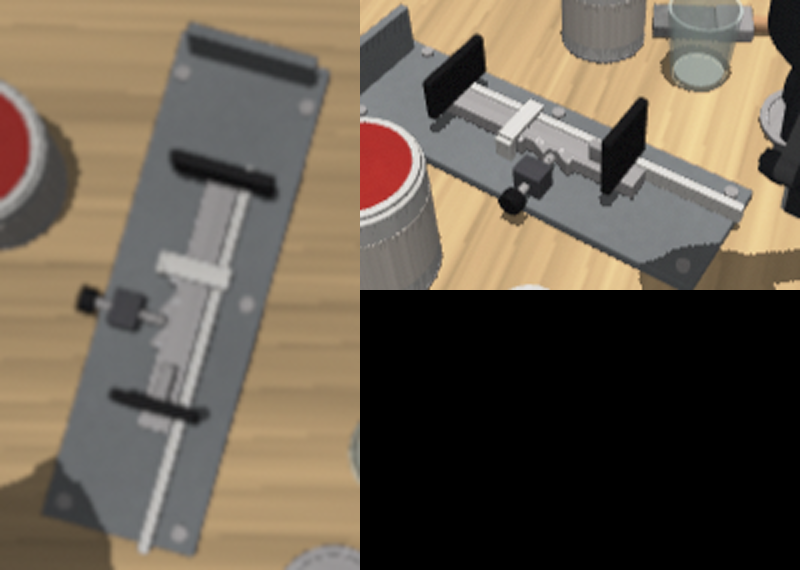

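View pics/t4.png

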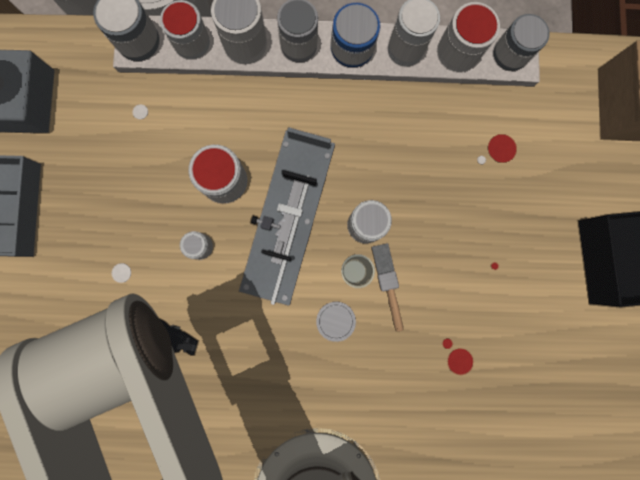

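The slide rests latched with the jaw shifted (6,-21) px, about 48 mm at the match's 1 px (2.3 mm) resolution, so the middle notch. The knob is in, at the same pixel as at the start. The bystanders are unmoved and the hand is clear.

```bash
python3 -c "
from h import *
print(job.job_done())"
```

```text
the job is handed in; nothing more can be done
None
```

The slide now rests latched at the middle notch, and I have handed the job in; it gave no verdict.

- **Push:** I pushed with the shut fingertips on the push plate to about 60 mm of slide travel. The image and the arm's measured position agreed on that figure, and it is within the 52–70 mm window. The force readings I got at the end of each move stayed at or below about 9 N.
- **Release:** I backed off, raised the hand to about 0.2 m and moved it aside. The force reading is back to about zero.
- **Last checks:** The jaw's shift in the top picture reads about 48 mm, measured to whole pixels of about 2.3 mm, which fits the 50 mm notch and not 25 or 75 mm. The pin knob sits where it did at the start, and the tins, lid, jar and brush look unmoved.

No check failed or disagreed beyond the 1–2 mm camera resolution. The robot's clock stood at about 8 s of the 40 s allowed.

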